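# Open the reagent lock box: code dials and the release key that snaps

### The job

Unlock the reagent lock box on the bench: turn its three dials so that the pointers stand, from the robot's left to right, on marks 3, 6 and 2, counted clockwise from the long zero mark. Only then try the three round keys behind the dials, one at a time and slowly: one is the release, which resists, snaps over and stays down; the other two are blanks that stay soft, so let go of a soft one by the time it is 5 mm down, because pressing it right down trips the tamper catch. Leave the dials on the code, and do not disturb the vials, racks and other things around.

Things in the scene. Friction and masses are not known exactly. Their poses are not given: they have to be found in the camera images.
- lockbox: fixed grey steel lock box, 250 (x) x 370 (y) x 100 mm high; origin at the centre of its underside on the bench; its x points away from the robot side, y to the left, z up. Its flat top (the deck) carries the row of three dials on the near side and the row of three keys on the far side. Raised edge strips 2 mm high at the left and right.
- axis_left (a point): on the turning axis of the left dial (left/right as the robot sees it), at deck height, axes as the box; dials 100 mm apart. Round skirt 48 mm across, up to 6 mm above the deck; on it an upright grip bar 14 mm thick, 6 to 34 mm above the deck, from 19 mm behind the axis to a pointed nose 24 mm ahead of it: the pointer (a white line on top runs to the nose).
- axis_middle (a point): on the turning axis of the middle dial (left/right as the robot sees it), at deck height, axes as the box; dials 100 mm apart. Round skirt 48 mm across, up to 6 mm above the deck; on it an upright grip bar 14 mm thick, 6 to 34 mm above the deck, from 19 mm behind the axis to a pointed nose 24 mm ahead of it: the pointer (a white line on top runs to the nose).
- axis_right (a point): on the turning axis of the right dial (left/right as the robot sees it), at deck height, axes as the box; dials 100 mm apart. Round skirt 48 mm across, up to 6 mm above the deck; on it an upright grip bar 14 mm thick, 6 to 34 mm above the deck, from 19 mm behind the axis to a pointed nose 24 mm ahead of it: the pointer (a white line on top runs to the nose).
- dial_left (a joint): left dial: its pointer's angle in rad, clockwise seen from above, from mark 0. 8 marks stand round it on the deck 45 degrees apart; the long thick one on the far side (box +x) is mark 0 and mark k, counted clockwise, is at k*0.7854. Stops at -0.15 and 6.1: no full turn past mark 0. Stays where left; friction 0.04 N m.
- dial_middle (a joint): middle dial: its pointer's angle in rad, clockwise seen from above, from mark 0. 8 marks stand round it on the deck 45 degrees apart; the long thick one on the far side (box +x) is mark 0 and mark k, counted clockwise, is at k*0.7854. Stops at -0.15 and 6.1: no full turn past mark 0. Stays where left; friction 0.04 N m.
- dial_right (a joint): right dial: its pointer's angle in rad, clockwise seen from above, from mark 0. 8 marks stand round it on the deck 45 degrees apart; the long thick one on the far side (box +x) is mark 0 and mark k, counted clockwise, is at k*0.7854. Stops at -0.15 and 6.1: no full turn past mark 0. Stays where left; friction 0.04 N m.
- key_left (a point): on the axis of the left key, at deck height, axes as the box; keys 65 mm apart, all alike: round aluminium cap 22 mm across in a 34 mm steel collar. The flat cap top stands 15 to 20 mm above the deck (collar 10 mm lower), different for each key and each time, so feel for it. One of the three keys, in no fixed place, is the release; two are blanks.
- key_middle (a point): on the axis of the middle key, at deck height, axes as the box; keys 65 mm apart, all alike: round aluminium cap 22 mm across in a 34 mm steel collar. The flat cap top stands 15 to 20 mm above the deck (collar 10 mm lower), different for each key and each time, so feel for it. One of the three keys, in no fixed place, is the release; two are blanks.
- key_right (a point): on the axis of the right key, at deck height, axes as the box; keys 65 mm apart, all alike: round aluminium cap 22 mm across in a 34 mm steel collar. The flat cap top stands 15 to 20 mm above the deck (collar 10 mm lower), different for each key and each time, so feel for it. One of the three keys, in no fixed place, is the release; two are blanks.
- bolt (a joint): bolt in the box, thrown by the release key, m: 0 until the key is 5.5 mm down, then pushed along; 0.0015 once the key has snapped home. The release key resists with about 1 N at once, 6 to 7 N at 2 mm, gives way after that, crosses over at about 5 mm and runs by itself to its stop at 7 mm, where it stays down.
- tamper_1 (a joint): tamper catch inside a blank key, m: 0 until that key is 6 mm down, then pushed along and stays; tripped past 0.001 (key 7 mm down; its stop is at 9 mm). A blank key starts to yield at about 0.8 N, gains only 0.32 N per mm (2.4 N at 5 mm), never snaps, and springs back up when let go.
- tamper_2 (a joint): tamper catch inside a blank key, m: 0 until that key is 6 mm down, then pushed along and stays; tripped past 0.001 (key 7 mm down; its stop is at 9 mm). A blank key starts to yield at about 0.8 N, gains only 0.32 N per mm (2.4 N at 5 mm), never snaps, and springs back up when let go.
- vial_tall: white plastic vial, 22 mm across, 45 mm tall, standing on the lock box's deck near its far left corner; origin at the centre of its underside. A bystander.
- vial_squat: amber jar, 28 mm across, 34 mm tall, standing on the deck near its far right corner; origin at the centre of its underside. A bystander.
- tube_rack: red tube rack 130 x 85 x 30 mm (tubes up to 47 mm) on the bench beyond the box's left end; origin at the centre of its underside. A bystander.
- tip_box: pipette tip box 122 x 87 x 75 mm, blue with clear lid, on the bench beyond the box's right end; origin at the centre of its underside. A bystander.
- pipette: grey pipette lying on the bench, far right, about 260 mm long, 30 mm high; origin at the centre of its underside. A bystander.
- marker: marker pen lying on the bench behind the box, 120 x 14 x 13 mm; origin at the centre of its underside. A bystander.
- beaker: glass beaker, 80 mm across, 95 mm tall, on the bench to the left; origin at the centre of its underside. A bystander.

How it is judged:
By the outcome, as a careful person would: the job done as asked, in the order asked, and still so for the second after the job is handed in, with the robot touching nothing.
It also fails if it takes over 72 s, if anything falls off the work surface, if the arm or the gripper's body presses on something with over 40 N, if the wrist force passes 120 N, or if a joint passes its speed limit or range.

### The arm

A 6-joint arm with a two-finger parallel gripper is mounted at the origin on the work surface. World frame = base frame: x ahead of the robot, y to its left, z up, the work surface at z = 0. Lengths are in m, angles in rad, forces in N, time in s.
With the tool pointing down it reaches from about 0.425 to 0.95 m from the base axis. Payload 3.5 kg.
Tool frame: the origin (TCP) lies midway between the tips of the shut fingers; the grasp point (between the pads) lies 19 mm behind it (ctrl.hold_point_z is the distance from the TCP to the grasp point, in m); z points along the fingers, y is the line along which they close (so a half turn about z gives the same grasp; the last joint's range is limited). The gripper opens to 85 mm and grips with 20 to 120 N. Pads are 22 mm wide; open, the fingers measure 114 mm over their backs; the gripper's body (76 mm by 85 mm) begins 54 mm behind the grasp point. The pads swing forward as they close: fully open they stand 13 mm farther back than shut.
Start: joints at [-1.395, 0.286, 1.577, -0, 1.279, -0.15], TCP at [0.216, -0.639, 0.231] pointing down, gripper open.
Joint ranges: [-2.77, 2.77], [-0.9, 2.22], [0.21, 2.48], [-1.53, 4.67], [0.24, 2.81], [-2.84, 2.84]. Speed limits (rad/s): [2.79, 2.79, 3.14, 3.14, 3.14, 3.14].

### API

Orientations are given as a unit quaternion [x, y, z, w].
In Python, from plant import readout, cams, sign_off, ctrl gives the robot as it stands. The module is installed in compiled form; this text tells all that it offers.
- The arm moves only by the tool step_arm, never from a script. Its argument "increments" is a list of rows, each a list of 2 entries, a list of its own where there are three numbers: the shift along the world's x, y, z in mm, then the turn, a rotation vector about the world's x, y, z in rad. In form: [[[x, y, z], [rx, ry, rz]], ...]. A call has 1 to 8 rows; each row shifts and turns the commanded pose from where the row before left it; what a row does not reach is not made up. A row lasts 1/12 s, in which the tool goes at most 41.7 mm and 7.16 degrees, less where a joint would pass 70% of its speed; a pose out of reach is approached as far as the arm can. A call is refused whole if a number of a shift passes 41.7 or a number of a turn 0.125, either way. A call with a gripper value outside its range is refused whole. "fingers" is the opening, from -1 (shut) to 1 (fully open), set as the call begins (left out, the last holds). The fingers move at their own pace and stop on an object; "grip_force" is the grip in N (left out, the last holds). Time passes only in rows, so rows that do not move let the fingers close. It gives the time, the measured TCP pose, the force, the opening and the grip force at its end, in the units of the state.
- readout.get_state(): the state, without advancing time (a new reading comes with each control period).
- cams.read_camera(name): name is "scene" or "top" or "wrist"; returns the picture (480x640x3 uint8, red, green, blue); there is no depth.
- cams.get_calibration(name): a dict with "fx", "fy", "cx", "cy" (pixels), "eye" and "rotation" of the camera in the world; the wrist camera has in their place "T_tool_cam" (4x4, takes a point from camera to tool coordinates, whose origin is the TCP and whose axes are the flange's). Camera axes: x right, y up, looking along -z (the intrinsics and any distortion apply to the point x, -y, -z); pixel columns grow to the right and rows downward; lengths in m; the calibration is good to about 2 mm. The wrist camera is an equidistant fisheye: a pixel r from the principal point sees the ray r / f radians off the axis. A picture is of the moment at which its call begins: read the wrist's pose just before it. get_calibration takes no time and is no camera call.
- sign_off(): hands the job in; it is judged then, once.
The state is a dict: "time": time; "qpos": joint angles; "dq": joint speeds; "joint_efforts": joint torques, N m; "eef_pos": TCP position; "tcp_rot": TCP orientation; "contact_force": force on the tool from outside, world axes, zero at the start; "wrist_torque": the same for the moment, N m; "opening": opening from 0.0 (shut) to 1.0 (fully open); "finger_force": force on a finger pad.
Only numpy, scipy, OpenCV 4.12 (cv2) and the standard library are available. Lean on these libraries where they do the work, as an engineer would, in place of code of your own. Each camera call takes 0.05 s, during which the arm holds its last target. There are 200 camera calls.

## Working session

There is one attempt and no reset: what is moved stays moved. The work goes in short steps, Python scripts to look and compute and a tool call to move; the robot and the scene stay as the last step left them, time stands still between calls to the robot, and variables do not carry over. Pictures are saved under pics/ and viewed, at most 10 in all, crops included, and the job is handed in when it is done.

Besides the shell and the picture viewer there is one more tool, called after "Request:" by a JSON object that holds its "op" and its "data", one argument or row to a line. step_arm: Moves the arm, as the interface text tells. Its arguments: {"type":"object","properties":{"increments":{"type":"array","items":{"type":"array"}},"fingers":{"type":"number"},"grip_force":{"type":"number"}},"required":["increments"]}

```bash
mkdir -p pics; python3 - <<'E'
from plant import readout,cams,ctrl
import cv2,json
print(readout.get_state(), ctrl.hold_point_z)
for n in ("scene","top","wrist"):
    print(n,cams.get_calibration(n))
for n in ("scene","top"):
    cv2.imwrite(f"pics/{n}0.png",cams.read_camera(n)[:,:,::-1])
E
```

```text
{'time': 0.0, 'qpos': array([-1.39500842e+00,  2.87191928e-01,  1.57816834e+00, -2.88160986e-05,
        1.27859155e+00, -1.49983589e-01]), 'dq': array([ 0.00081022,  0.00229437, -0.00145257, -0.00019921, -0.00095778,
        0.00067413]), 'joint_efforts': array([-5.65456285e-04, -4.05981731e+01, -2.92626411e+01, -8.85117583e-05,
        5.82960929e-03,  9.15790324e-07]), 'eef_pos': array([ 0.21594341, -0.63883733,  0.22993435]), 'tcp_rot': array([ 9.86762059e-01,  1.62170429e-01, -2.90100017e-05, -1.17930690e-03]), 'contact_force': array([-0.17801067, -0.65485298, -1.59142697]), 'wrist_torque': array([-0.00243393, -0.04374617, -0.02621751]), 'finger_force': 0.0, 'opening': 1.0002585943472508} 0.0187
scene {'fx': 439.45260812729055, 'fy': 439.45260812729055, 'cx': 322.8869815484782, 'cy': 236.53781851167577, 'eye': array([0.87575745, 0.47806012, 1.02163455]), 'rotation': array([0.07555039, 0.28016578, 0.9224263 , 0.25481166])}
top {'fx': 455.09975870266805, 'fy': 455.09975870266805, 'cx': 324.282967880266, 'cy': 237.808677972663, 'eye': array([ 0.32342936, -0.03322156,  1.14536523]), 'rotation': array([ 0.07619666, -0.07547189, -0.68776988,  0.71796285])}
wrist {'fx': 371.64829954431775, 'fy': 371.64829954431775, 'cx': 318.96961506410645, 'cy': 243.69083516330576, 'T_tool_cam': array([[-2.98153160e-04,  9.63246890e-01,  2.68617461e-01,
         6.83023854e-02],
       [ 9.99999774e-01,  1.25467996e-04,  6.60033174e-04,
         1.15540996e-04],
       [ 6.02072007e-04,  2.68617597e-01, -9.63246710e-01,
        -1.43008916e-01],
       [ 0.00000000e+00,  0.00000000e+00,  0.00000000e+00,
         1.00000000e+00]])}
```

View pics/scene0.png

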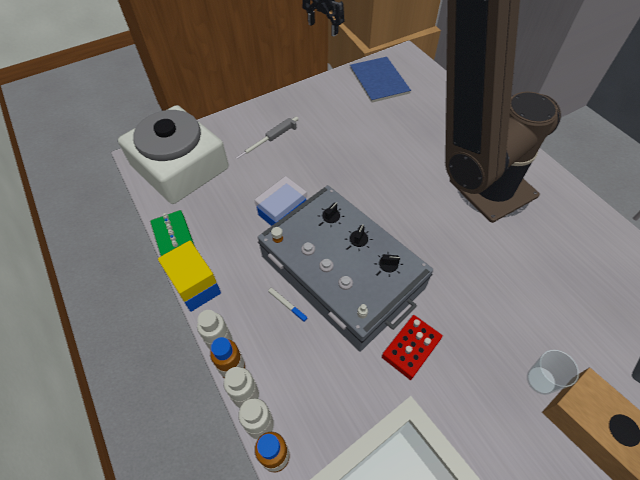

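View pics/top0.png

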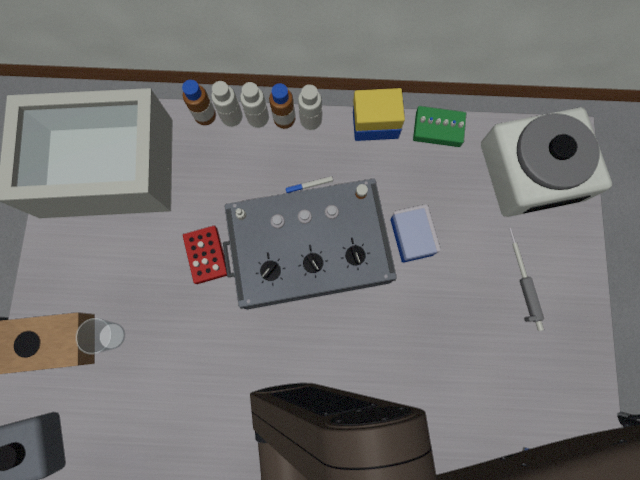

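The scene view shows the grey box with dials at (331,214), (359,238), (389,263) and keys at (308,248), (326,265), (346,282). The top view shows dials at (270,270), (313,263), (355,256) and keys at (277,221), (304,216), (331,211).

```bash
cat > h.py <<'E'
import numpy as np
from scipy.spatial.transform import Rotation as R
from plant import readout,cams
def ray(name,uv,st=None):
    c=cams.get_calibration(name); uv=np.atleast_2d(np.asarray(uv,float))
    p=(uv-[c['cx'],c['cy']])/c['fx']
    if name=='wrist':
        th=np.linalg.norm(p,axis=1,keepdims=True); q=p/np.maximum(th,1e-9)
        d=np.hstack([q[:,:1]*np.sin(th),-q[:,1:]*np.sin(th),-np.cos(th)])
        Rt=R.from_quat(st['tcp_rot']); T=c['T_tool_cam']
        return st['eef_pos']+Rt.apply(T[:3,3]), Rt.apply(d@T[:3,:3].T)
    d=np.c_[p[:,0],-p[:,1],-np.ones(len(p))]
    return c['eye'],R.from_quat(c['rotation']).apply(d)
def plane(name,uv,z,st=None):
    e,d=ray(name,uv,st); return e+d*((z-e[2])/d[:,2:])
def tri(obs):
    A=0;b=0
    for e,d in obs:
        d=d/np.linalg.norm(d); M=np.eye(3)-np.outer(d,d); A=A+M;b=b+M@e
    x=np.linalg.solve(A,b)
    return x,[np.linalg.norm(np.cross(x-e,d/np.linalg.norm(d))) for e,d in obs]
E
python3 - <<'E'
from h import *
import cv2
kt=[(277,221),(304,216),(331,211)]; ks=[(346,282),(326,265),(308,248)]
dt=[(270,270),(313,263),(355,256)]; ds=[(389,263),(359,238),(331,214)]
for T,S in((kt,ks),(dt,ds)):
    et,rt=ray('top',T);es,rs=ray('scene',S)
    for a,b in zip(rt,rs):
        x,e=tri([(et,a),(es,b)]);print(x.round(4),np.round(e,4))
    print(plane('top',T,.1).round(4))
E
```

```text
[0.585  0.0872 0.1045] [0.0018 0.0018]
[0.6007 0.0237 0.1035] [0.0011 0.0011]
[ 0.6148 -0.0394  0.1061] [0.0014 0.0014]
[[ 0.5874  0.0864  0.1   ]
 [ 0.6024  0.0232  0.1   ]
 [ 0.6175 -0.0404  0.1   ]]
[0.468  0.0962 0.1031] [0.0021 0.0021]
[ 0.4891 -0.0023  0.1012] [0.0018 0.0018]
[ 0.5103 -0.1001  0.1036] [0.0004 0.0004]
[[ 0.4699  0.095   0.1   ]
 [ 0.4906 -0.0036  0.1   ]
 [ 0.5113 -0.1006  0.1   ]]
```

Request:
{"op": "step_arm", "data": {
  "increments": [
    [[14,32,3],[0,0,0]],
    [[14,32,3],[0,0,0]],
    [[14,32,3],[0,0,0]],
    [[14,32,3],[0,0,0]],
    [[14,32,3],[0,0,0]],
    [[14,32,3],[0,0,0]],
    [[14,32,3],[0,0,0]],
    [[14,32,3],[0,0,0]]
  ],
  "fingers": -0.2
}}

```text
time: 0.77
eef_pos: [0.3283, -0.3815, 0.2549]
tcp_rot: [0.987, 0.162, -0.0, -0.0]
contact_force: [1.0, -0.3, -0.0]
opening: 0.403
finger_force: 0.0
```

Request:
{"op": "step_arm", "data": {
  "increments": [
    [[14,32,3],[0,0,0]],
    [[14,32,3],[0,0,0]],
    [[14,32,3],[0,0,0]],
    [[14,32,3],[0,0,0]],
    [[14,32,3],[0,0,0]],
    [[14,32,3],[0,0,0]],
    [[14,32,3],[0,0,0]],
    [[12,32,3],[0,0,0]]
  ]
}}

```text
time: 1.43
eef_pos: [0.4383, -0.1256, 0.2792]
tcp_rot: [0.987, 0.162, -0.0, -0.0]
contact_force: [1.1, -0.9, -0.4]
opening: 0.398
finger_force: 0.0
```

Request:
{"op": "step_arm", "data": {
  "increments": [
    [[12,32,0],[0,0,-0.04]],
    [[10,32,0],[0,0,-0.04]],
    [[0,16,0],[0,0,-0.03]],
    [[0,0,0],[0,0,0]],
    [[0,0,0],[0,0,0]]
  ]
}}

```text
time: 1.85
eef_pos: [0.4598, -0.0469, 0.2789]
tcp_rot: [0.994, 0.109, -0.0, 0.0]
contact_force: [-0.2, -0.2, -0.1]
opening: 0.403
finger_force: 0.0
```

```bash
python3 - <<'E'
from h import *
import cv2,pickle
s=readout.get_state(); im=cams.read_camera('wrist'); pickle.dump((s,im),open('v1.pkl','wb'))
print(s['time'],s['eef_pos'],R.from_quat(s['tcp_rot']).as_matrix().round(3),s['contact_force'],s['opening'],s['qpos'].round(2))
cv2.imwrite('pics/w1.png',im[:,:,::-1])
E
```

```text
1.85 [ 0.45983955 -0.04687662  0.27891277] [[ 0.976  0.217 -0.001]
 [ 0.217 -0.976 -0.   ]
 [-0.001  0.    -1.   ]] [-0.23045091 -0.1513805  -0.06807419] 0.4033436558749539 [-0.32 -0.24  2.02 -0.    1.36  1.03]
```

View pics/w1.png

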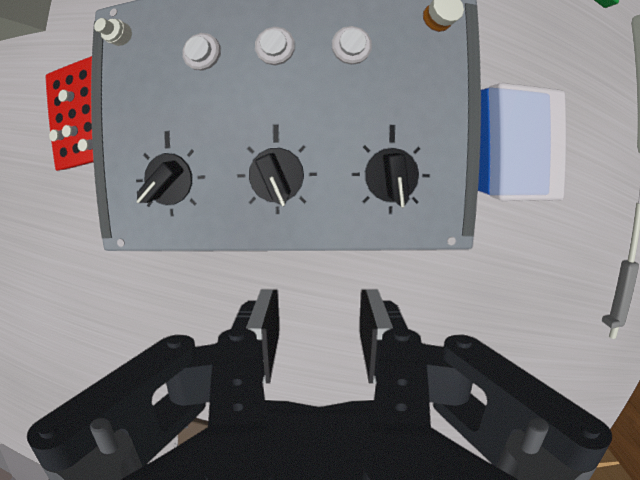

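The wrist view shows dials at (168,179), (276,175), (391,174). Their pointers stand at about 230°, 160° and 170°. Keys are at (201,50), (274,44), (351,43). I'll take a second view now.

Request:
{"op": "step_arm", "data": {
  "increments": [
    [[5,30,0],[0,0,0]],
    [[5,30,0],[0,0,0]],
    [[5,30,0],[0,0,0]],
    [[0,0,0],[0,0,0]],
    [[0,0,0],[0,0,0]]
  ]
}}

```text
time: 2.32
eef_pos: [0.4751, 0.0422, 0.2792]
tcp_rot: [0.994, 0.108, -0.0, 0.0]
contact_force: [-0.4, -0.4, -0.1]
opening: 0.398
finger_force: 0.0
```

```bash
cat > m.py <<'E'
from h import *
import cv2,pickle
def measure(s,im,z0=.1,zt=.134):
    g=cv2.cvtColor(im,cv2.COLOR_RGB2GRAY); out={'marks':[],'white':[],'keys':[]}
    n,l,st,c=cv2.connectedComponentsWithStats((g<75).astype(np.uint8))
    for i in range(1,n):
        if 8<st[i,4]<150 and max(st[i,2:4])<25 and c[i,1]<270: out['marks'].append((c[i],plane('wrist',c[i],z0,s)[0]))
    hsv=cv2.cvtColor(im,cv2.COLOR_RGB2HSV)
    m=((g>170)&(hsv[...,1]<45)).astype(np.uint8)
    n,l,st,c=cv2.connectedComponentsWithStats(m)
    for i in range(1,n):
        p=np.argwhere(l==i)[:,::-1].astype(np.float32)
        if 15<st[i,4]<900:
            out['keys' if st[i,4]>200 else 'white'].append((c[i],st[i,4],p))
    return out
E
python3 - <<'E'
from m import *
s=readout.get_state(); im=cams.read_camera('wrist'); pickle.dump((s,im),open('v2.pkl','wb'))
for f in('v1.pkl','v2.pkl'):
    s,im=pickle.load(open(f,'rb')); o=measure(s,im); print(f,s['eef_pos'])
    for c,p in o['marks']: print('m',c.round(1),p[:2].round(4))
    for k in('white','keys'):
        for c,a,p in o[k]: print(k,c.round(1),a)
cv2.imwrite('pics/w2.png',im[:300,:,::-1])
E
```

```text
v1.pkl [ 0.45983955 -0.04687662  0.27891277]
m [606.    2.5] [ 0.7762 -0.3002]
m [82.5 74.1] [0.5574 0.2132]
m [69.  79.1] [0.5516 0.2301]
m [56.2 84. ] [0.5459 0.2473]
m [47.5 86.3] [0.543  0.2598]
m [83.8 91.3] [0.5402 0.2072]
m [48.4 95.5] [0.5334 0.256 ]
m [ 56.5 101.3] [0.528  0.2425]
m [ 85.5 108.6] [0.5231 0.2013]
m [ 71.6 113.1] [0.5172 0.2187]
m [ 58.8 117.6] [0.5113 0.2358]
m [ 87.2 126.5] [0.5057 0.1957]
m [275.5 133. ] [0.5268 0.0063]
m [391.9 133.2] [ 0.5491 -0.0915]
m [166.7 139.5] [0.5044 0.1041]
m [102. 145.] [0.4898 0.1741]
m [ 75.  148.4] [0.4824 0.208 ]
m [ 63.  151.7] [0.4772 0.2239]
m [301.5 148.5] [ 0.5182 -0.0185]
m [366.  148.5] [ 0.5306 -0.0726]
m [416.6 149.8] [ 0.5406 -0.1165]
m [250.1 149.4] [0.5086 0.0252]
m [190.2 152.5] [0.4963 0.0791]
m [103. 160.] [0.4755 0.1707]
m [146. 156.] [0.4862 0.1228]
m [104.1 176.2] [0.4599 0.1672]
m [312.5 174. ] [ 0.4985 -0.0325]
m [355.7 174. ] [ 0.5068 -0.0689]
m [240.8 175.5] [0.4845 0.029 ]
m [425.5 175. ] [ 0.521  -0.1301]
m [201.3 176.6] [0.4767 0.0648]
m [138.7 180.5] [0.4622 0.1271]
m [105. 187.] [0.4495 0.1649]
m [
[... 2028 characters left out ...]
.5] [ 0.5208 -0.1305]
m [345.9 237.6] [0.4647 0.0152]
m [452. 237.] [ 0.4871 -0.0826]
m [283.9 237.7] [0.4526 0.0696]
m [260.5 247.8] [0.4387 0.0888]
m [370.5 247.2] [ 0.4608 -0.0089]
m [472.5 246.5] [ 0.4828 -0.1065]
white [2.9 5.7] 90
white [189.8  30.4] 49
white [119.4 114.5] 100
white [124.4 153.2] 98
white [108.5 156.9] 98
white [144.3 169. ] 108
white [242.5 231. ] 86
white [382.2 233.8] 74
white [491.4 233.6] 56
white [521.4 272.9] 32
white [200.2 277.4] 49
white [257.6 332.7] 53
white [380.3 332.8] 52
white [159.4 393.5] 151
white [478.6 393.5] 151
keys [193.   50.5] 396
keys [536.4  58.1] 550
keys [447.3  87.5] 764
keys [ 15.3 257.1] 629
keys [188.7 430.6] 583
keys [449.4 430.7] 580
```

View pics/w2.png

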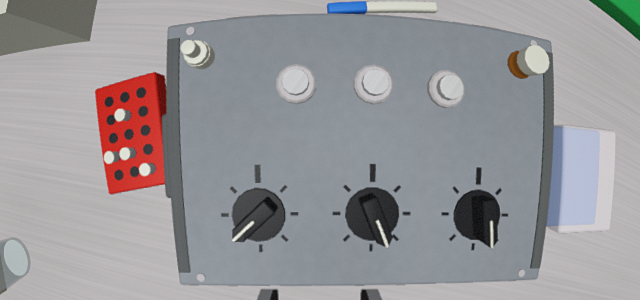

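The second view confirms the layout, with the dials at (257,215), (372,214), (478,215) and keys at (295,82), (373,82), (447,88). Deck marks from the two views agree to about 0.3 mm.

```bash
cat > ang.py <<'E'
from m import *
YAW=.2233; C=np.array([[.4694,.0960],[.4916,-.0018],[.5138,-.0995]])
def angles(s,im):
    o=measure(s,im); r={}
    for c,a,p in o['white']:
        q=plane('wrist',p,.134,s)[:,:2]; m=q.mean(0); d=np.linalg.norm(C-m,axis=1); k=d.argmin()
        if d[k]>.03: continue
        u=cv2.fitLine(q.astype(np.float32),cv2.DIST_L2,0,0,0).ravel()[:2] # line direction
        if u@(m-C[k])<0:u=-u
        off=np.cross(u,C[k]-m)
        v=m-C[k]
        f=lambda w:np.degrees(YAW-np.arctan2(w[1],w[0]))%360
        r[k]=(round(f(u),1),round(f(v),1),round(off*1e3,1),a)
    return r
E
python3 - <<'E' 2>/dev/null
from ang import *
for f in('v1.pkl','v2.pkl'):
    s,im=pickle.load(open(f,'rb')); print(angles(s,im))
# keys: circle fit of collars/caps in both views
V=[]
for f in('v1.pkl','v2.pkl'):
    s,im=pickle.load(open(f,'rb')); g=cv2.cvtColor(im,cv2.COLOR_RGB2GRAY)
    h=cv2.HoughCircles(cv2.medianBlur(g[:130],3),cv2.HOUGH_GRADIENT_ALT,1,20,param1=150,param2=.6,minRadius=8,maxRadius=26)
    print(None if h is None else h.reshape(-1,h.shape[-1]).round(1))
for f,xs in(('v1.pkl',(201,274,351)),('v2.pkl',(295,373,447))):
    s,im=pickle.load(open(f,'rb')); g=cv2.cvtColor(im,cv2.COLOR_RGB2GRAY)
    L=[]
    for x in xs:
        y=47 if f=='v1.pkl' else 85
        w=(g[y-35:y+35,x-35:x+35]>205).astype(np.uint8) if y>35 else (g[0:y+35,x-35:x+35]>205).astype(np.uint8)
        n,l,st,c=cv2.connectedComponentsWithStats(w); i=1+st[1:,4].argmax()
        L.append(c[i]+[x-35,max(0,y-35)]); print(f,L[-1].round(1),st[i])
    e,d=ray('wrist',L,s); V.append((e,d,L,s))
for k in range(3):
    print(tri([(e,d[k]) for e,d,_,_ in V]), [plane('wrist',L[k],.117,s)[0].round(4) for _,_,L,s in V])
E
```

```text
{np.int64(1): (np.float32(157.3), np.float64(158.2), np.float64(0.2), np.int32(89)), np.int64(2): (np.float32(171.8), np.float64(172.2), np.float64(0.1), np.int32(70)), np.int64(0): (np.float32(228.4), np.float64(229.6), np.float64(0.2), np.int32(64))}
{np.int64(0): (np.float32(228.7), np.float64(227.9), np.float64(-0.2), np.int32(86)), np.int64(1): (np.float32(157.6), np.float64(157.4), np.float64(-0.0), np.int32(74)), np.int64(2): (np.float32(172.2), np.float64(170.6), np.float64(-0.3), np.int32(56))}
[[198.   48.   16.8]
 [274.   43.   16.2]
 [353.   41.   16.5]
 [444.    8.   18.1]
 [108.   26.   15.5]]
[[297.   83.   16.1]
 [374.   83.   15.8]
 [447.   88.   16.6]
 [536.   56.   16.4]
 [192.   51.   13.3]
 [145.   92.   18. ]]
```

Request:
{"op": "step_arm", "data": {
  "increments": [
    [[6,-24,-19],[0,0,0.024]],
    [[6,-24,-19],[0,0,0.024]],
    [[6,-24,-19],[0,0,0.024]],
    [[7,-24,-19],[0,0,0.024]],
    [[7,-23,-19],[0,0,0.025]],
    [[7,-23,-19],[0,0,0.025]],
    [[0,0,0],[0,0,0]],
    [[0,0,0],[0,0,0]]
  ],
  "fingers": -0.2
}}

```text
time: 3.03
eef_pos: [0.5128, -0.1018, 0.1638]
tcp_rot: [0.984, 0.177, -0.002, -0.001]
contact_force: [0.4, 0.4, 0.6]
opening: 0.396
finger_force: 0.0
```

```bash
cat > st.py <<'E'
from h import *
def show():
    s=readout.get_state(); M=R.from_quat(s['tcp_rot']).as_matrix()
    print(round(s['time'],2),(s['eef_pos']*1e3).round(1),'yaw',round(np.arctan2(M[1,0],M[0,0]),4),'tilt',M[:2,2].round(4),'F',s['contact_force'].round(1),'T',s['wrist_torque'].round(2),'op',round(s['opening'],3),'ff',round(s['finger_force'],1),'q1,6',s['qpos'][[0,5]].round(2))
if __name__=='__main__': show()
E
python3 st.py
```

```text
3.03 [ 512.8 -101.8  163.8] yaw 0.3568 tilt [-0.0034  0.0013] F [0.4 0.4 0.6] T [-0.04 -0.02  0.02] op 0.396 ff 0.0 q1,6 [-0.39  0.82]
```

Request:
{"op": "step_arm", "data": {
  "increments": [
    [[1,2,-9],[0,0,0.006]],
    [[0,0,-9],[0,0,0]],
    [[0,0,-9],[0,0,0]],
    [[0,0,-9],[0,0,0]],
    [[0,0,-9],[0,0,0]],
    [[0,0,-9],[0,0,0]],
    [[0,0,0],[0,0,0]]
  ]
}}

```text
time: 3.62
eef_pos: [0.5135, -0.0966, 0.1087]
tcp_rot: [0.983, 0.183, -0.002, -0.001]
contact_force: [-0.9, 0.8, -0.5]
opening: 0.399
finger_force: 0.0
```

Request:
{"op": "step_arm", "data": {
  "increments": [
    [[0,0,0],[0,0,0]],
    [[0,0,0],[0,0,0]],
    [[0,0,0],[0,0,0]],
    [[0,0,0],[0,0,0]]
  ],
  "fingers": -1,
  "grip_force": 25
}}

```text
time: 3.95
eef_pos: [0.5155, -0.0984, 0.1114]
tcp_rot: [0.983, 0.183, 0.001, 0.001]
contact_force: [2.7, -5.2, -5.1]
opening: 0.153
finger_force: 29.3
```

```bash
python3 st.py
```

```text
3.95 [515.5 -98.4 111.4] yaw 0.368 tilt [ 0.0015 -0.0021] F [ 2.7 -5.2 -5.1] T [-0.74 -0.3   0.05] op 0.153 ff 29.3 q1,6 [-0.38  0.82]
```

Request:
{"op": "step_arm", "data": {
  "increments": [
    [[0,-2,0],[0,0,0]],
    [[0,0,0],[0,0,0.09]],
    [[0,0,0],[0,0,0.11]],
    [[0,0,0],[0,0,0.11]],
    [[0,0,0],[0,0,0.11]],
    [[0,0,0],[0,0,0.11]],
    [[0,0,0],[0,0,0.11]],
    [[0,0,0],[0,0,0.11]]
  ]
}}

```text
time: 4.62
eef_pos: [0.5144, -0.0975, 0.1114]
tcp_rot: [0.847, 0.532, 0.0, -0.003]
contact_force: [-1.3, 4.8, 0.4]
opening: 0.155
finger_force: 30.0
```

Request:
{"op": "step_arm", "data": {
  "increments": [
    [[0,0,0],[0,0,0.11]],
    [[0,0,0],[0,0,0.11]],
    [[0,0,0],[0,0,0.11]],
    [[0,0,0],[0,0,0.11]],
    [[0,0,0],[0,0,0.11]],
    [[0,0,0],[0,0,0.1]],
    [[0,0,0],[0,0,0.03]],
    [[0,0,0],[0,0,0]]
  ]
}}

```text
time: 5.28
eef_pos: [0.5131, -0.0974, 0.1114]
tcp_rot: [0.622, 0.783, 0.0, -0.004]
contact_force: [-5.1, 4.7, 3.9]
opening: 0.156
finger_force: 30.4
```

```bash
python3 st.py
```

```text
5.28 [513.1 -97.4 111.4] yaw 1.7988 tilt [-0.0061  0.005 ] F [-5.1  4.7  3.9] T [ 0.62  0.83 -0.03] op 0.156 ff 30.4 q1,6 [-0.38 -0.61]
```

Request:
{"op": "step_arm", "data": {
  "increments": [
    [[0,0,0],[0,0,0]],
    [[0,0,0],[0,0,0]],
    [[0,0,0],[0,0,0]],
    [[0,0,15],[0,0,0]],
    [[0,0,20],[0,0,0]],
    [[0,0,15],[0,0,0]],
    [[-2,9,0],[0,0,-0.1]],
    [[-2,9,0],[0,0,-0.11]]
  ],
  "fingers": -0.2
}}

```text
time: 5.95
eef_pos: [0.5124, -0.0821, 0.1635]
tcp_rot: [0.703, 0.711, 0.001, 0.002]
contact_force: [-0.2, -0.1, -0.8]
opening: 0.398
finger_force: 0.0
```

Request:
{"op": "step_arm", "data": {
  "increments": [
    [[-2,9,0],[0,0,-0.11]],
    [[-2,9,0],[0,0,-0.11]],
    [[-2,9,0],[0,0,-0.11]],
    [[-2,9,0],[0,0,-0.11]],
    [[-2,9,0],[0,0,-0.11]],
    [[-2,9,0],[0,0,-0.11]],
    [[-2,9,0],[0,0,-0.11]],
    [[-3,9,0],[0,0,-0.11]]
  ]
}}

```text
time: 6.62
eef_pos: [0.4944, -0.0092, 0.1618]
tcp_rot: [0.939, 0.344, 0.001, 0.0]
contact_force: [0.1, 0.2, 0.0]
opening: 0.399
finger_force: 0.0
```

Request:
{"op": "step_arm", "data": {
  "increments": [
    [[0,5,0],[0,0,-0.09]],
    [[0,0,0],[0,0,0]],
    [[0,0,0],[0,0,0]]
  ]
}}

```text
time: 6.87
eef_pos: [0.4944, -0.0045, 0.1617]
tcp_rot: [0.952, 0.305, 0.0, 0.0]
contact_force: [0.6, 0.7, 0.1]
opening: 0.401
finger_force: 0.0
```

```bash
python3 st.py
```

```text
6.87 [494.4  -4.5 161.7] yaw 0.6206 tilt [ 0.0008 -0.0002] F [0.6 0.7 0.1] T [0.07 0.   0.01] op 0.401 ff 0.0 q1,6 [-0.21  0.74]
```

Request:
{"op": "step_arm", "data": {
  "increments": [
    [[-3,2,-9],[0,0,-0.005]],
    [[0,0,-9],[0,0,0]],
    [[0,0,-9],[0,0,0]],
    [[0,0,-9],[0,0,0]],
    [[0,0,-9],[0,0,0]],
    [[0,0,-8],[0,0,0]],
    [[0,0,0],[0,0,0]]
  ]
}}

```text
time: 7.45
eef_pos: [0.4898, -0.0023, 0.1059]
tcp_rot: [0.953, 0.302, -0.002, -0.001]
contact_force: [1.0, 0.3, 0.3]
opening: 0.399
finger_force: 0.0
```

Request:
{"op": "step_arm", "data": {
  "increments": [
    [[0,0,0],[0,0,0]],
    [[0,0,0],[0,0,0]],
    [[0,0,0],[0,0,0]],
    [[0,0,0],[0,0,0]]
  ],
  "fingers": -1,
  "grip_force": 25
}}

```text
time: 7.78
eef_pos: [0.491, -0.0023, 0.1084]
tcp_rot: [0.953, 0.302, 0.0, -0.0]
contact_force: [-0.0, 1.0, -1.0]
opening: 0.158
finger_force: 27.7
```

```bash
python3 st.py
```

```text
7.78 [491.   -2.3 108.4] yaw 0.6129 tilt [0.     0.0003] F [-0.  1. -1.] T [ 0.14 -0.01  0.  ] op 0.158 ff 27.7 q1,6 [-0.21  0.75]
```

Request:
{"op": "step_arm", "data": {
  "increments": [
    [[0,0,1],[0,0,-0.11]],
    [[0,0,0],[0,0,-0.11]],
    [[0,0,0],[0,0,-0.11]],
    [[0,0,0],[0,0,-0.11]],
    [[0,0,0],[0,0,-0.11]],
    [[0,0,0],[0,0,-0.11]],
    [[0,0,0],[0,0,-0.11]],
    [[0,0,0],[0,0,-0.11]]
  ]
}}

```text
time: 8.45
eef_pos: [0.4908, -0.0018, 0.1084]
tcp_rot: [0.991, -0.136, 0.0, -0.001]
contact_force: [1.9, 3.4, -5.6]
opening: 0.159
finger_force: 27.1
```

Request:
{"op": "step_arm", "data": {
  "increments": [
    [[0,0,0],[0,0,-0.11]],
    [[0,0,0],[0,0,-0.11]],
    [[0,0,0],[0,0,-0.11]],
    [[0,0,0],[0,0,-0.11]],
    [[0,0,0],[0,0,-0.11]],
    [[0,0,0],[0,0,-0.11]],
    [[0,0,0],[0,0,-0.11]],
    [[0,0,0],[0,0,-0.11]]
  ]
}}

```text
time: 9.12
eef_pos: [0.4911, -0.0015, 0.1085]
tcp_rot: [0.838, -0.545, -0.0, -0.001]
contact_force: [2.8, 3.1, -6.2]
opening: 0.156
finger_force: 27.0
```

Request:
{"op": "step_arm", "data": {
  "increments": [
    [[0,0,0],[0,0,-0.11]],
    [[0,0,0],[0,0,-0.07]],
    [[0,0,0],[0,0,-0.02]],
    [[0,0,0],[0,0,0]],
    [[0,0,0],[0,0,0]]
  ]
}}

```text
time: 9.53
eef_pos: [0.4912, -0.0014, 0.1084]
tcp_rot: [0.781, -0.624, -0.0, -0.001]
contact_force: [4.9, 4.4, -6.7]
opening: 0.154
finger_force: 26.9
```

```bash
python3 st.py
```

```text
9.53 [491.2  -1.4 108.4] yaw -1.3482 tilt [0.0013 0.0023] F [ 4.9  4.4 -6.7] T [ 0.55 -0.5  -0.05] op 0.154 ff 26.9 q1,6 [-0.21  2.71]
```

Request:
{"op": "step_arm", "data": {
  "increments": [
    [[0,0,0],[0,0,0]],
    [[0,0,0],[0,0,0]],
    [[0,0,0],[0,0,0]],
    [[0,0,15],[0,0,0]],
    [[0,0,20],[0,0,0]],
    [[0,0,15],[0,0,0]],
    [[-2,10,0],[0,0,0.07]],
    [[-2,10,0],[0,0,0.07]]
  ],
  "fingers": -0.2
}}

```text
time: 10.2
eef_pos: [0.4885, 0.017, 0.1617]
tcp_rot: [0.824, -0.567, 0.002, -0.001]
contact_force: [0.2, 0.9, 0.0]
opening: 0.401
finger_force: 0.0
```

Request:
{"op": "step_arm", "data": {
  "increments": [
    [[-2,10,0],[0,0,0.07]],
    [[-2,10,0],[0,0,0.07]],
    [[-2,10,0],[0,0,0.07]],
    [[-2,10,0],[0,0,0.07]],
    [[-2,10,0],[0,0,0.07]],
    [[-2,10,0],[0,0,0.07]],
    [[-2,10,0],[0,0,0.07]],
    [[-2,6,0],[0,0,0.07]]
  ]
}}

```text
time: 10.87
eef_pos: [0.4713, 0.0941, 0.16]
tcp_rot: [0.949, -0.316, 0.001, -0.0]
contact_force: [-0.1, -0.2, 0.1]
opening: 0.399
finger_force: 0.0
```

Request:
{"op": "step_arm", "data": {
  "increments": [
    [[0,0,0],[0,0,0.02]],
    [[0,0,0],[0,0,0]],
    [[0,0,0],[0,0,0]]
  ]
}}

```text
time: 11.12
eef_pos: [0.4714, 0.0932, 0.1597]
tcp_rot: [0.951, -0.309, 0.0, 0.0]
contact_force: [0.3, -0.9, -0.3]
opening: 0.399
finger_force: 0.0
```

```bash
python3 st.py
```

```text
11.12 [471.4  93.2 159.7] yaw -0.6287 tilt [ 0.0008 -0.0003] F [ 0.3 -0.9 -0.3] T [-0.01 -0.04 -0.03] op 0.399 ff 0.0 q1,6 [-0.02  2.18]
```

Request:
{"op": "step_arm", "data": {
  "increments": [
    [[-2,2,-9],[0,0,0.004]],
    [[0,0,-9],[0,0,0]],
    [[0,0,-9],[0,0,0]],
    [[0,0,-8],[0,0,0]],
    [[0,0,-8],[0,0,0]],
    [[0,0,-7],[0,0,0]],
    [[0,0,0],[0,0,0]]
  ]
}}

```text
time: 11.7
eef_pos: [0.4677, 0.0955, 0.1071]
tcp_rot: [0.952, -0.307, -0.002, 0.001]
contact_force: [-0.1, 0.6, -0.4]
opening: 0.4
finger_force: 0.0
```

Request:
{"op": "step_arm", "data": {
  "increments": [
    [[0,0,0],[0,0,0]],
    [[0,0,0],[0,0,0]],
    [[0,0,0],[0,0,0]],
    [[0,0,0],[0,0,0]]
  ],
  "fingers": -1,
  "grip_force": 25
}}

```text
time: 12.03
eef_pos: [0.4693, 0.0956, 0.1095]
tcp_rot: [0.952, -0.307, 0.0, -0.0]
contact_force: [1.3, 0.2, -2.3]
opening: 0.158
finger_force: 27.9
```

```bash
python3 st.py
```

```text
12.03 [469.3  95.6 109.5] yaw -0.6234 tilt [0.0008 0.0001] F [ 1.3  0.2 -2.3] T [ 0.02 -0.13  0.01] op 0.158 ff 27.9 q1,6 [-0.01  2.18]
```

Turn +1.633 to bring the tool yaw to 1.0095.

Request:
{"op": "step_arm", "data": {
  "increments": [
    [[0,0,0],[0,0,0.11]],
    [[0,0,0],[0,0,0.11]],
    [[0,0,0],[0,0,0.11]],
    [[0,0,0],[0,0,0.11]],
    [[0,0,0],[0,0,0.11]],
    [[0,0,0],[0,0,0.11]],
    [[0,0,0],[0,0,0.11]],
    [[0,0,0],[0,0,0.11]]
  ]
}}

```text
time: 12.7
eef_pos: [0.4693, 0.0956, 0.1095]
tcp_rot: [0.991, 0.131, 0.001, -0.0]
contact_force: [0.8, 0.5, -3.1]
opening: 0.155
finger_force: 27.9
```

Request:
{"op": "step_arm", "data": {
  "increments": [
    [[0,0,0],[0,0,0.11]],
    [[0,0,0],[0,0,0.11]],
    [[0,0,0],[0,0,0.11]],
    [[0,0,0],[0,0,0.11]],
    [[0,0,0],[0,0,0.11]],
    [[0,0,0],[0,0,0.11]],
    [[0,0,0],[0,0,0.07]],
    [[0,0,0],[0,0,0.023]]
  ]
}}

```text
time: 13.37
eef_pos: [0.4693, 0.0957, 0.1095]
tcp_rot: [0.875, 0.485, 0.0, 0.0]
contact_force: [0.5, 0.9, -1.7]
opening: 0.161
finger_force: 27.9
```

Request:
{"op": "step_arm", "data": {
  "increments": [
    [[0,0,0],[0,0,0]],
    [[0,0,0],[0,0,0]]
  ]
}}

```text
time: 13.53
eef_pos: [0.4693, 0.0957, 0.1095]
tcp_rot: [0.876, 0.483, 0.0, 0.0]
contact_force: [1.8, 1.4, -2.1]
opening: 0.161
finger_force: 27.9
```

```bash
python3 st.py
```

```text
13.53 [469.3  95.7 109.5] yaw 1.0085 tilt [0.0007 0.0004] F [ 1.8  1.4 -2.1] T [ 0.2  -0.17  0.02] op 0.161 ff 27.9 q1,6 [-0.01  0.55]
```

Request:
{"op": "step_arm", "data": {
  "increments": [
    [[0,0,0],[0,0,0]],
    [[0,0,0],[0,0,0]],
    [[0,0,0],[0,0,0]],
    [[0,0,20],[0,0,0]],
    [[0,0,30],[0,0,0]],
    [[3,-10,30],[0,0,-0.1]],
    [[5,-15,25],[0,0,-0.11]],
    [[6,-18,20],[0,0,-0.11]]
  ],
  "fingers": -0.2
}}

```text
time: 14.2
eef_pos: [0.4837, 0.0525, 0.2373]
tcp_rot: [0.942, 0.336, 0.001, 0.001]
contact_force: [0.2, 0.9, -0.2]
opening: 0.4
finger_force: 0.0
```

Request:
{"op": "step_arm", "data": {
  "increments": [
    [[6,-18,20],[0,0,-0.11]],
    [[6,-18,10],[0,0,-0.11]],
    [[6,-18,0],[0,0,-0.11]],
    [[0,0,0],[0,0,-0.11]],
    [[0,0,0],[0,0,-0.03]],
    [[0,0,0],[0,0,0]],
    [[0,0,0],[0,0,0]]
  ]
}}

```text
time: 14.78
eef_pos: [0.501, -0.0016, 0.2644]
tcp_rot: [0.994, 0.11, -0.0, 0.0]
contact_force: [-0.5, 0.7, 0.3]
opening: 0.402
finger_force: 0.0
```

```bash
python3 - <<'E' 2>&1 | grep -v Deprec
from ang import *
import st; st.show()
s=readout.get_state(); im=cams.read_camera('wrist'); pickle.dump((s,im),open('v3.pkl','wb'))
print({int(k):[float(x) for x in v] for k,v in angles(s,im).items()})
cv2.imwrite('pics/w3.png',im[:,:,::-1])
E
```

```text
14.78 [501.   -1.6 264.4] yaw 0.2204 tilt [-0.     -0.0001] F [-0.5  0.7  0.3] T [ 0.02 -0.01 -0.02] op 0.402 ff 0.0 q1,6 [-0.21  1.14]
{0: [135.0, 136.2, 0.2, 86.0], 1: [269.1000061035156, 268.6, -0.1, 115.0], 2: [90.30000305175781, 90.9, 0.1, 82.0]}
```

View pics/w3.png

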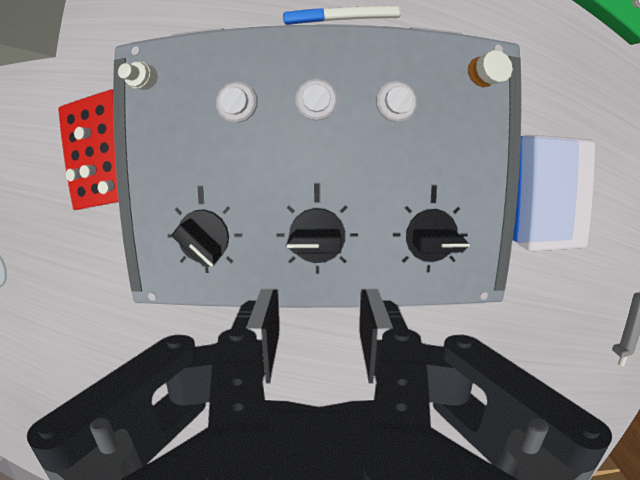

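The dials read 135.0°, 269.1° and 90.3°, so all three stand on the code. The keys are at about (235,100), (316,97) and (398,100). Next I'll locate the key caps.

```bash
python3 - <<'E' 2>&1 | grep -v Deprec
from ang import *
V=[]
x=np.array([np.cos(YAW),np.sin(YAW)]);y=np.array([-x[1],x[0]])
for f,P in(('v1.pkl',[(201,50),(274,44),(351,43)]),('v2.pkl',[(295,83),(373,83),(447,88)]),('v3.pkl',[(235,100),(316,97),(398,100)])):
    s,im=pickle.load(open(f,'rb')); g=cv2.cvtColor(im,cv2.COLOR_RGB2GRAY); L=[]
    for (u,v) in P:
        r=min(28,v); w=cv2.resize(g[v-r:v+r,u-r:u+r],None,fx=4,fy=4,interpolation=cv2.INTER_CUBIC)
        res=[]
        for t in(None,):
            d=w[w>150]; t,_=cv2.threshold(d.reshape(-1,1),0,255,cv2.THRESH_OTSU)
            n,l,st,c=cv2.connectedComponentsWithStats((w>t).astype(np.uint8)); i=1+st[1:,4].argmax()
            L.append(c[i]/4+[u-r,v-r]); print(f,t,L[-1].round(1),(st[i]/4)[2:4],'equivR',round(np.sqrt(st[i,4]/16/np.pi),1))
    V.append((*ray('wrist',L,s),L,s))
for k in range(3):
    print(tri([(e,d[k]) for e,d,_,_ in V][0:]))
    for _,_,L,s in V:
        p=plane('wrist',L[k],.1175,s)[0,:2]-C[1]; print('  box rel M dial',(p@x*1e3).round(1),(p@y*1e3).round(1))
s,im=pickle.load(open('v3.pkl','rb'))
cv2.imwrite('pics/k3.png',cv2.resize(im[65:135,195:435,::-1],None,fx=3.3,fy=3.3,interpolation=cv2.INTER_CUBIC))
E
```

```text
v1.pkl 177.0 [198.5  49.7] [31.75 31.75] equivR 14.2
v1.pkl 178.0 [273.7  43.6] [34.   32.25] equivR 15.2
v1.pkl 178.0 [352.3  42.9] [34.25 32.  ] equivR 15.3
v2.pkl 182.0 [295.6  82.5] [34.75 34.5 ] equivR 16.4
v2.pkl 182.0 [374.6  82.8] [34.25 34.  ] equivR 16.0
v2.pkl 181.0 [448.7  87.8] [31.   32.75] equivR 14.4
v3.pkl 183.0 [234.4 101.3] [35.5 36. ] equivR 16.8
v3.pkl 182.0 [316.1  98.4] [37.25 36.25] equivR 17.9
v3.pkl 185.0 [398.2 100.5] [35.5 36. ] equivR 16.7
(array([0.58712348, 0.08649659, 0.11221004]), [np.float64(1.319307334790229e-05), np.float64(5.774385146752186e-05), np.float64(6.392655714117682e-05)])
  box rel M dial 111.3 63.2
  box rel M dial 111.9 64.6
  box rel M dial 112.0 63.7
(array([0.6016802 , 0.02314373, 0.11164731]), [np.float64(8.294538667170137e-05), np.float64(8.096703476694563e-05), np.float64(0.00014524818085403908)])
  box rel M dial 111.2 -0.8
  box rel M dial 112.0 0.8
  box rel M dial 112.1 0.0
(array([ 0.61602787, -0.04031039,  0.11127136]), [np.float64(8.348014975302698e-05), np.float64(9.863262558415255e-06), np.float64(7.890552637915651e-05)])
  box rel M dial 111.2 -64.6
  box rel M dial 111.8 -62.9
  box rel M dial 112.0 -63.7
```

View pics/k3.png

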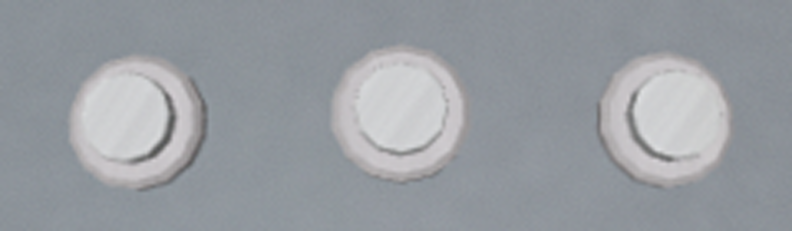

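The crop shows the caps at (126,115), (403,110) and (677,113), each on its collar. I'll go to the middle key first with the fingers shut.

Request:
{"op": "step_arm", "data": {
  "increments": [
    [[20,5,-18],[0,0,0]],
    [[20,5,-22],[0,0,0]],
    [[20,5,-22],[0,0,0]],
    [[20,5,-22],[0,0,0]],
    [[15,3,-22],[0,0,0]],
    [[6,2,-18],[0,0,0]],
    [[0,0,-8],[0,0,0]],
    [[0,0,0],[0,0,0]]
  ],
  "fingers": -1
}}

```text
time: 15.5
eef_pos: [0.6002, 0.0241, 0.1293]
tcp_rot: [0.994, 0.11, -0.003, -0.001]
contact_force: [-0.6, -0.1, -0.5]
opening: 0.0
finger_force: 0.0
```

Request:
{"op": "step_arm", "data": {
  "increments": [
    [[0,0,0],[0,0,0]],
    [[0,0,0],[0,0,0]],
    [[0,0,0],[0,0,0]]
  ]
}}

```text
time: 15.75
eef_pos: [0.6028, 0.0233, 0.1344]
tcp_rot: [0.994, 0.11, 0.002, 0.0]
contact_force: [0.2, 0.1, 0.3]
opening: 0.001
finger_force: 0.0
```

```bash
cat > f.py <<'E'
from h import *
F=[];Z=[]
for i in range(8):
    cams.read_camera('top'); s=readout.get_state(); F.append(s['contact_force']); Z.append(s['eef_pos'])
F=np.array(F); print(round(s['time'],2),'pos',(np.mean(Z,0)*1e3).round(2),'F',F.mean(0).round(2),'sd',F.std(0).round(2),'op',round(s['opening'],3))
E
python3 f.py
```

```text
16.15 pos [602.36  23.4  133.35] F [0.13 0.06 0.39] sd [0.41 0.57 0.37] op 0.002
```

Request:
{"op": "step_arm", "data": {
  "increments": [
    [[-0.5,0,-3],[0,0,0]],
    [[0,0,-3],[0,0,0]],
    [[0,0,-2],[0,0,0]],
    [[0,0,-2],[0,0,0]],
    [[0,0,-1],[0,0,0]],
    [[0,0,-1],[0,0,0]],
    [[0,0,0],[0,0,0]],
    [[0,0,0],[0,0,0]]
  ]
}}

```text
time: 16.82
eef_pos: [0.6016, 0.0235, 0.1203]
tcp_rot: [0.994, 0.11, 0.0, 0.0]
contact_force: [0.1, -0.9, -0.1]
opening: 0.003
finger_force: 0.0
```

```bash
python3 f.py
```

```text
17.22 pos [601.66  23.53 120.46] F [0.   0.23 0.11] sd [0.45 0.28 0.36] op -0.001
```

Request:
{"op": "step_arm", "data": {
  "increments": [
    [[0,0,-0.5],[0,0,0]],
    [[0,0,-0.5],[0,0,0]],
    [[0,0,-0.5],[0,0,0]],
    [[0,0,0],[0,0,0]]
  ]
}}

```text
time: 17.55
eef_pos: [0.6016, 0.0235, 0.1188]
tcp_rot: [0.994, 0.11, -0.0, -0.0]
contact_force: [0.9, -0.5, 1.4]
opening: 0.002
finger_force: 0.4
```

```bash
python3 f.py
```

```text
17.95 pos [601.58  23.53 118.91] F [-0.2  -0.    1.12] sd [0.29 0.51 0.44] op -0.003
```

Request:
{"op": "step_arm", "data": {
  "increments": [
    [[0,0,-0.5],[0,0,0]],
    [[0,0,-0.5],[0,0,0]],
    [[0,0,-0.5],[0,0,0]],
    [[0,0,0],[0,0,0]]
  ]
}}

```text
time: 18.28
eef_pos: [0.6016, 0.0235, 0.1173]
tcp_rot: [0.994, 0.11, 0.0, -0.0]
contact_force: [-0.2, -0.1, 0.8]
opening: -0.002
finger_force: 0.7
```

```bash
python3 f.py
```

```text
18.68 pos [601.6   23.53 117.37] F [-0.7   0.24  1.27] sd [0.5  0.61 0.4 ] op 0.001
```

Middle is soft, so it's a blank. Letting go and moving to the left key.

Request:
{"op": "step_arm", "data": {
  "increments": [
    [[0,0,3],[0,0,0]],
    [[0,0,6],[0,0,0]],
    [[0,0,4],[0,0,0]],
    [[-3,13,0],[0,0,0]],
    [[-3,13,0],[0,0,0]],
    [[-3,13,0],[0,0,0]],
    [[-3,13,0],[0,0,0]],
    [[-2.5,11,0],[0,0,0]]
  ]
}}

```text
time: 19.35
eef_pos: [0.5862, 0.0886, 0.13]
tcp_rot: [0.994, 0.11, -0.0, -0.0]
contact_force: [0.0, -0.9, 0.0]
opening: 0.003
finger_force: 0.0
```

Request:
{"op": "step_arm", "data": {
  "increments": [
    [[0,0,0],[0,0,0]],
    [[0,0,-3],[0,0,0]],
    [[0,0,-2],[0,0,0]],
    [[0,0,-2],[0,0,0]],
    [[0,0,-1],[0,0,0]],
    [[0,0,-1],[0,0,0]],
    [[0,0,0],[0,0,0]],
    [[0,0,0],[0,0,0]]
  ]
}}

```text
time: 20.02
eef_pos: [0.5871, 0.0862, 0.1212]
tcp_rot: [0.994, 0.109, -0.0, 0.0]
contact_force: [-0.6, 0.0, 0.3]
opening: -0.0
finger_force: 0.0
```

```bash
python3 f.py
```

```text
20.42 pos [587.17  86.44 121.44] F [-0.18  0.07 -0.17] sd [0.53 0.52 0.35] op 0.001
```

Request:
{"op": "step_arm", "data": {
  "increments": [
    [[0,0,-0.5],[0,0,0]],
    [[0,0,-0.5],[0,0,0]],
    [[0,0,-0.5],[0,0,0]],
    [[0,0,-0.5],[0,0,0]],
    [[0,0,0],[0,0,0]]
  ]
}}

```text
time: 20.83
eef_pos: [0.587, 0.0865, 0.1193]
tcp_rot: [0.994, 0.11, -0.0, -0.0]
contact_force: [-1.1, -0.8, -0.4]
opening: 0.005
finger_force: 0.0
```

```bash
python3 f.py
```

```text
21.23 pos [587.06  86.54 119.31] F [0.15 0.01 0.09] sd [0.48 0.38 0.49] op -0.0
```

Request:
{"op": "step_arm", "data": {
  "increments": [
    [[0,0,-0.5],[0,0,0]],
    [[0,0,-0.5],[0,0,0]],
    [[0,0,-0.5],[0,0,0]],
    [[0,0,0],[0,0,0]]
  ]
}}

```text
time: 21.57
eef_pos: [0.5871, 0.0865, 0.1179]
tcp_rot: [0.994, 0.11, 0.0, 0.0]
contact_force: [-0.9, -0.9, 1.3]
opening: 0.005
finger_force: 0.6
```

```bash
python3 f.py
```

```text
21.97 pos [587.12  86.53 117.92] F [-0.53  0.09  1.25] sd [0.48 0.48 0.52] op 0.003
```

Request:
{"op": "step_arm", "data": {
  "increments": [
    [[0,0,-0.5],[0,0,0]],
    [[0,0,-0.5],[0,0,0]],
    [[0,0,-0.5],[0,0,0]],
    [[0,0,0],[0,0,0]]
  ]
}}

```text
time: 22.3
eef_pos: [0.5871, 0.0865, 0.1163]
tcp_rot: [0.994, 0.11, 0.0, -0.0]
contact_force: [0.0, -0.3, 2.8]
opening: 0.003
finger_force: 0.9
```

```bash
python3 f.py
```

```text
22.7 pos [587.11  86.53 116.38] F [-0.6   0.14  1.72] sd [0.81 0.57 0.5 ] op 0.0
```

The left key is soft too, so it's a blank. On to the right key.

Request:
{"op": "step_arm", "data": {
  "increments": [
    [[0,0,3],[0,0,0]],
    [[0,0,7],[0,0,0]],
    [[0,0,5],[0,0,0]],
    [[3,-15,0],[0,0,0]],
    [[5,-22,0],[0,0,0]],
    [[5,-22,0],[0,0,0]],
    [[5,-22,0],[0,0,0]],
    [[5,-22,0],[0,0,0]]
  ]
}}

```text
time: 23.37
eef_pos: [0.6103, -0.0174, 0.1319]
tcp_rot: [0.994, 0.11, 0.0, 0.0]
contact_force: [-0.1, -0.3, -0.4]
opening: -0.002
finger_force: 0.0
```

Request:
{"op": "step_arm", "data": {
  "increments": [
    [[4,-16,0],[0,0,0]],
    [[2,-8,0],[0,0,0]],
    [[0,0,0],[0,0,0]],
    [[0,0,-3],[0,0,0]],
    [[0,0,-3],[0,0,0]],
    [[0,0,-3],[0,0,0]],
    [[0,0,-1],[0,0,0]],
    [[0,0,0],[0,0,0]]
  ]
}}

```text
time: 24.03
eef_pos: [0.6155, -0.0395, 0.1205]
tcp_rot: [0.994, 0.11, -0.001, -0.0]
contact_force: [0.2, 0.3, 0.6]
opening: 0.002
finger_force: 0.0
```

```bash
python3 f.py
```

```text
24.43 pos [616.09 -40.21 121.38] F [ 0.09 -0.35 -0.01] sd [0.66 0.52 0.34] op 0.001
```

Request:
{"op": "step_arm", "data": {
  "increments": [
    [[0,0,-0.5],[0,0,0]],
    [[0,0,-0.5],[0,0,0]],
    [[0,0,-0.5],[0,0,0]],
    [[0,0,-0.5],[0,0,0]],
    [[0,0,-0.5],[0,0,0]],
    [[0,0,0],[0,0,0]]
  ]
}}

```text
time: 24.93
eef_pos: [0.616, -0.0405, 0.1187]
tcp_rot: [0.994, 0.11, -0.0, -0.0]
contact_force: [-0.2, -1.0, -0.2]
opening: -0.0
finger_force: 0.0
```

```bash
python3 f.py
```

```text
25.33 pos [616.07 -40.46 118.82] F [-0.06 -0.13 -0.04] sd [0.51 0.65 0.43] op -0.003
```

Request:
{"op": "step_arm", "data": {
  "increments": [
    [[0,0,-0.5],[0,0,0]],
    [[0,0,-0.5],[0,0,0]],
    [[0,0,-0.5],[0,0,0]],
    [[0,0,-0.5],[0,0,0]],
    [[0,0,0],[0,0,0]]
  ]
}}

```text
time: 25.75
eef_pos: [0.6162, -0.0405, 0.1177]
tcp_rot: [0.994, 0.11, 0.0, 0.0]
contact_force: [-2.1, 0.5, 5.8]
opening: -0.002
finger_force: 2.7
```

```bash
python3 f.py
```

```text
26.15 pos [616.22 -40.49 117.76] F [-2.11  0.44  5.2 ] sd [0.22 0.42 0.32] op 0.001
```

It resists with 5 N after about 1 mm, so the right key is the release. Pressing on.

Request:
{"op": "step_arm", "data": {
  "increments": [
    [[0,0,-0.5],[0,0,0]],
    [[0,0,-0.5],[0,0,0]],
    [[0,0,-0.5],[0,0,0]],
    [[0,0,-0.5],[0,0,0]],
    [[0,0,-0.5],[0,0,0]],
    [[0,0,-0.5],[0,0,0]],
    [[0,0,-0.5],[0,0,0]],
    [[0,0,-0.5],[0,0,0]]
  ]
}}

```text
time: 26.82
eef_pos: [0.616, -0.0404, 0.1122]
tcp_rot: [0.994, 0.11, 0.0, -0.0]
contact_force: [0.6, -0.3, -0.3]
opening: 0.001
finger_force: 0.0
```

Request:
{"op": "step_arm", "data": {
  "increments": [
    [[0,0,-0.5],[0,0,0]],
    [[0,0,-0.5],[0,0,0]],
    [[0,0,-0.3],[0,0,0]],
    [[0,0,0],[0,0,0]]
  ]
}}

```text
time: 27.15
eef_pos: [0.6159, -0.0405, 0.1116]
tcp_rot: [0.994, 0.11, -0.0, -0.0]
contact_force: [-2.2, -0.5, 2.1]
opening: 0.001
finger_force: 1.3
```

```bash
python3 f.py
```

```text
27.55 pos [615.88 -40.45 111.55] F [-2.07  0.12  3.07] sd [0.44 0.32 0.47] op 0.002
```

It snapped over and the finger is on the stop. Backing off to check everything.

Request:
{"op": "step_arm", "data": {
  "increments": [
    [[0,0,3],[0,0,0]],
    [[0,0,10],[0,0,0]],
    [[0,0,20],[0,0,0]],
    [[-10,3,30],[0,0,0]],
    [[-20,8,30],[0,0,0]],
    [[-30,10,30],[0,0,0]],
    [[-30,10,25],[0,0,0]],
    [[-20,8,10],[0,0,0]]
  ]
}}

```text
time: 28.22
eef_pos: [0.5075, -0.0016, 0.2734]
tcp_rot: [0.994, 0.11, 0.004, 0.001]
contact_force: [1.0, 0.5, 0.2]
opening: -0.001
finger_force: 0.0
```

Request:
{"op": "step_arm", "data": {
  "increments": [
    [[0,0,0],[0,0,0]],
    [[0,0,0],[0,0,0]],
    [[0,0,0],[0,0,0]]
  ]
}}

```text
time: 28.47
eef_pos: [0.5077, -0.0021, 0.2681]
tcp_rot: [0.994, 0.11, 0.0, 0.0]
contact_force: [0.5, 0.0, 0.6]
opening: 0.001
finger_force: 0.0
```

```bash
python3 - <<'E' 2>&1 | grep -v Deprec
from ang import *
s=readout.get_state(); im=cams.read_camera('wrist'); print(s['eef_pos'])
print({int(k):[float(x) for x in v] for k,v in angles(s,im).items()})
cv2.imwrite('pics/w4.png',im[:320,:,::-1])
E
```

```text
[ 0.50773174 -0.00205244  0.26807434]
{0: [135.3000030517578, 136.4, 0.2, 84.0], 2: [89.0, 90.1, 0.2, 64.0], 1: [269.8999938964844, 268.5, -0.3, 63.0]}
```

View pics/w4.png

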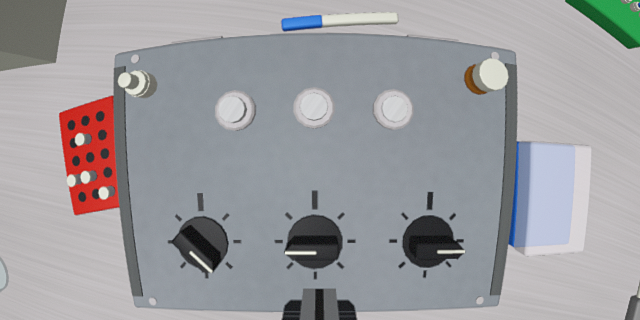

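The right key at (393,108) stays down, and the other two at (235,109) and (313,106) are up. The dials are on 3, 6 and 2, and the vials are where they were. Handing in.

```bash
python3 -c "
from plant import sign_off
print(sign_off())"
```

```text
the job is handed in; nothing more can be done
None
```

The lock box is unlocked and handed in: the dials stand on 3, 6 and 2, the right key was the release and stays snapped down, and the two blanks were let go after at most about 3 mm, short of the tamper catch.

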